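# Switch on the furnace heater at its locking toggle

### The arm

A 6-joint arm with a two-finger parallel gripper is mounted at the origin on the work surface. World frame = base frame: x ahead of the robot, y to its left, z up, the work surface at z = 0. Lengths are in m, angles in rad, forces in N, time in s.
With the tool pointing down it reaches from about 0.325 to 1 m from the base axis. Payload 5.1 kg.
Tool frame: the origin (TCP) lies midway between the tips of the shut fingers; the grasp point (between the pads) lies 19 mm behind it; z points along the fingers, y is the direction in which the jaws open and shut (so a half turn about z gives the same grasp; the last joint's range is limited). The gripper opens to 85 mm and grips with 20 to 120 N. Pads are 22 mm wide; open, the fingers measure 114 mm over their backs; the gripper's body (76 mm by 85 mm) begins 54 mm behind the grasp point. The pads swing forward as they close: fully open they stand 13 mm farther back than shut.
Start: joints at [1.187, 0.124, 1.65, -0, 1.367, -0.083], TCP at [0.193, 0.621, 0.231] pointing down, gripper open.
Joint ranges: [-2.61, 2.61], [-1.02, 2.33], [0.03, 2.71], [-1.35, 4.49], [0.32, 2.68], [-2.91, 2.91]. Speed limits (rad/s): [2.57, 2.57, 3.14, 3.14, 3.14, 3.14].

### API

Orientations are given as a unit quaternion [w, x, y, z].
In Python, from rig import bot gives the robot as it stands.
- The arm moves only by the tool jog_arm, never from a script. Its argument "series" is text: rows parted by semicolons, each of 5 numbers parted by spaces: the gripper command: -1 is shut, 1 is fully open, values between are in proportion, then the shift along the tool's x, y, z in units of 0.3 m (1.0 is 0.3 m), then the turn about the tool's z in units of 360 degrees (1.0 is 360 degrees). A call has exactly 8 rows; each row is the pose to reach, as a shift and turn from the pose commanded when the call began, along the tool's axes at that moment, turning the shorter way round; what a row does not reach only later rows make up. A row lasts 1/8 s, in which the tool goes at most 62.5 mm and 10.7 degrees, less where a joint would pass 70% of its speed; a pose out of reach is approached as far as the arm can. A call with a number of a shift or a turn outside -1 to 1 is refused whole. A call with a gripper value outside its range is refused whole. The fingers move at their own pace and stop on an object; "force" is the grip in N (left out, the last holds). Time passes only in rows, so rows that repeat a pose let the fingers close, or fill a call up. It gives the time, the measured TCP pose, the force and the opening at its end, in the units of the state.
- bot.get_state(): the state, without advancing time (a new reading comes with each control period).
- bot.get_image(name): name is "scene" or "top" or "wrist"; returns the picture (400x640x3 uint8, red, green, blue); there is no depth.
- bot.calibration(name): a dict with "mtx" (3x3 intrinsics, pixels), "rvec" (rotation vector, rad) and "tvec" (3), from world to camera coordinates, as OpenCV has them; the wrist camera has in their place "tool_from_camera" (4x4, takes a point from camera to tool coordinates, whose origin is the TCP and whose axes are the flange's). Camera axes: x right, y down, z forward; pixel columns grow to the right and rows downward; lengths in m; the calibration is good to about 2 mm. A picture is of the moment at which its call begins: read the wrist's pose just before it. calibration takes no time and is no camera call.
- bot.close_job(): hands the job in, once; it reports no verdict.
The state is a dict: "time_s": time; "qpos": joint angles; "qvel": joint speeds; "effort": joint torques, N m; "eef_pos": TCP position; "ee_rot": TCP orientation; "wrist_force": force on the tool from outside, world axes, zero at the start; "torque": the same for the moment, N m; "finger_gap": opening from 0.0 (shut) to 1.0 (fully open).
Only numpy, scipy, OpenCV 4.12 (cv2) and the standard library are available. Lean on these libraries where they do the work, as an engineer would, in place of code of your own. Each camera call takes 0.05 s, during which the arm holds its last target.

### The job

Two switch boxes stand on the heat-treatment bench, each with a locking toggle that leans towards the robot. Switch on the furnace heater, the toggle with the flat block-shaped grip: pull its bat outward until it is free of its notch, flip it over to the far side and let it drop back in so that it is locked there. Do not force it across the gate without pulling it out, and leave the fan's ball-ended toggle as it is.

Things in the scene. Friction and masses are not known exactly. Their poses are not given: they have to be found in the camera images.
- heater_pivot (a point): Pivot of the heater's toggle, on the hinge line above the middle of its fixed grey switch box (160 mm along x, 120 along y, 60 high; yaw up to 0.4 rad; the fan's box is just like it), 8 mm above the box top, 68 mm above the bench. Axes are the box's: z up, y along the hinge line, x level; near side (towards the robot) = -x, far side = +x.
- heater_grip (a point): Grip point of the bat with the FLAT BLOCK-SHAPED black grip: 14 mm thick (y), 32 wide (x), 42 long (z; it ends 18 mm beyond this point). 84 mm from the pivot while locked. z runs outward along the bat, y along the hinge line. Stem 10 mm thick; its 34 mm cross-pin, 40 mm from the pivot, sits in a steel gate (29 mm over all in y, 46 mm above the pivot). The grip stands clear above both.
- heater_flip (a joint): Angle of the heater's bat, rad: 0 = leaning 0.35 from upright to the near side (off), 0.7 = leaning 0.35 to the far side (on). 0.085 of play in either notch; the gate blocks it in between unless the bat is pulled out. Then it turns easily and may sag to the side it leans to.
- heater_pull (a joint): How far the heater's bat is pulled out along its own axis, m: 0 = down in a notch, 0.020 = end stop. The cross-pin clears the gate from 0.010, all the way across. A spring draws the bat in (2.3 N at 0, 5.3 N at 0.020); let go at an angle above 0.62 it drops into the far notch by itself.
- fan_flip (a joint): Angle of the fan's bat, rad: the one with the BALL-SHAPED black grip (32 mm diameter) on the other box, otherwise the same toggle. 0 = locked at its near side, where it is to stay.
- fan_pull (a joint): How far the fan's bat is pulled out, m: 0 = down in its notch, where it is to stay.

How it is judged:
On the way, in this order (a step that is already met when the one before it is completed fails the run):
1. the heater's bat is pulled out (more than 8 mm) while still on the near side (value of joint heater_pull above 0.008 m and value of joint heater_flip below 0.25 rad).
2. the heater's bat is flipped to the far side (value of joint heater_flip above 0.58 rad).
At the end, for the whole second after the job is handed in: The heater's bat is on the far side (flip angle above 0.58 rad) and has dropped back into its notch (pulled out less than 3 mm); the fan's bat is still locked on the near side (flip below 0.2 rad, pulled out less than 5 mm) (value of joint heater_flip above 0.58 rad and value of joint heater_pull below 0.003 m and value of joint fan_flip below 0.2 rad and value of joint fan_pull below 0.005 m); the robot touches nothing.
It fails at once if the heater's bat is forced across the gate (angle between 0.2 and 0.5 rad) while pulled out less than 5 mm (value of joint heater_flip between 0.2 and 0.5 rad and value of joint heater_pull below 0.005 m).
It fails at once if the fan's toggle is flipped (beyond 0.2 rad) or pulled out (5 mm or more) (not (value of joint fan_flip below 0.2 rad and value of joint fan_pull below 0.005 m)).
It also fails if it takes over 32 s, if anything falls off the work surface, if the arm or the gripper's body presses on something with over 40 N, if the wrist force passes 120 N, or if a joint passes its speed limit or range.

## Working session

There is one attempt and no reset: what is moved stays moved. The work goes in short steps, Python scripts to look and compute and a tool call to move; the robot and the scene stay as the last step left them, time stands still between calls to the robot, and variables do not carry over. Pictures are saved under pics/ and viewed, and the job is handed in when it is done.

Besides the shell and the picture viewer there is one more tool, called after "Request:" as name(argument=value, ...) on one line, values as JSON. jog_arm: Moves the arm, as the interface text tells. Shifts and turns lie within -1 to 1; 1 stands for 0.3 m of shift or 360 degrees of turn. Its arguments: {"type":"object","properties":{"series":{"type":"string"},"force":{"type":"number"}},"required":["series"]}

```bash
mkdir -p pics; ls; python3 - <<'E'
from rig import bot
import cv2
s=bot.get_state(); print(s)
for n in("scene","top","wrist"):
    im=bot.get_image(n); cv2.imwrite(f"pics/{n}0.png",im[:,:,::-1])
    c=bot.calibration(n); print(n,{k:c[k] for k in c})
E
```

```text
pics
{'time_s': 0.0, 'qpos': array([ 1.18740562e+00,  1.24481049e-01,  1.65170929e+00,  6.15416403e-06,
        1.36748275e+00, -8.25827394e-02]), 'qvel': array([-2.35591598e-05, -2.89446463e-05,  5.06338697e-05, -1.32552481e-03,
       -9.50542160e-05, -7.77945350e-04]), 'effort': array([ 8.92204971e-04, -4.23597693e+01, -3.65461278e+01, -8.81578535e-05,
        6.79765581e-03,  3.64428786e-06]), 'eef_pos': array([0.19237186, 0.6202299 , 0.23004772]), 'ee_rot': array([-2.43102092e-04,  1.49838104e-01,  9.88709998e-01, -1.01141749e-03]), 'wrist_force': array([ 0.02347127, -0.32966252, -0.22575771]), 'torque': array([ 0.02851043, -0.05235873, -0.00939591]), 'finger_gap': 1.0014152209412523}
scene {'mtx': array([[480.26216659,   0.        , 312.13058236],
       [  0.        , 480.26216659, 201.65761006],
       [  0.        ,   0.        ,   1.        ]]), 'rvec': array([ 1.60450886,  2.12760001, -0.7008654 ]), 'tvec': array([ 0.13586019, -0.31882262,  1.44895204])}
top {'mtx': array([[504.68397265,   0.        , 320.40469767],
       [  0.        , 504.68397265, 205.99033766],
       [  0.        ,   0.        ,   1.        ]]), 'rvec': array([ 2.23532379, -2.1780923 ,  0.07486044]), 'tvec': array([-0.03511013,  0.50340224,  1.06545016])}
wrist {'mtx': array([[324.69314099,   0.        , 315.07959263],
       [  0.        , 324.69314099, 201.15914067],
       [  0.        ,   0.        ,   1.        ]]), 'tool_from_camera': array([[ 6.37352041e-04, -9.62132694e-01, -2.72580762e-01,
         6.95840823e-02],
       [ 9.99999172e-01,  3.08587605e-04,  1.24898502e-03,
         1.84336134e-04],
       [-1.11757428e-03, -2.72581333e-01,  9.62132095e-01,
        -1.41778870e-01],
       [ 0.00000000e+00,  0.00000000e+00,  0.00000000e+00,
         1.00000000e+00]])}
```

View pics/scene0.png

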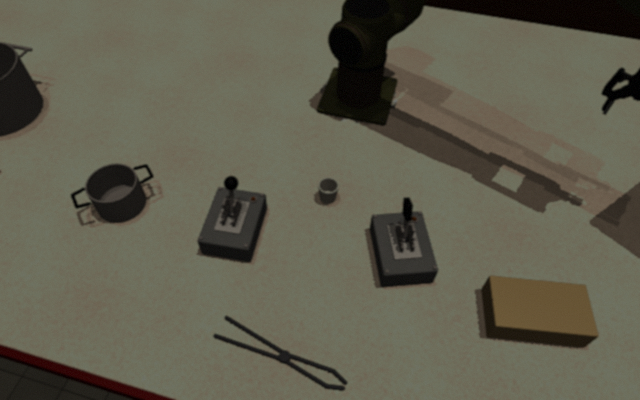

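View pics/top0.png

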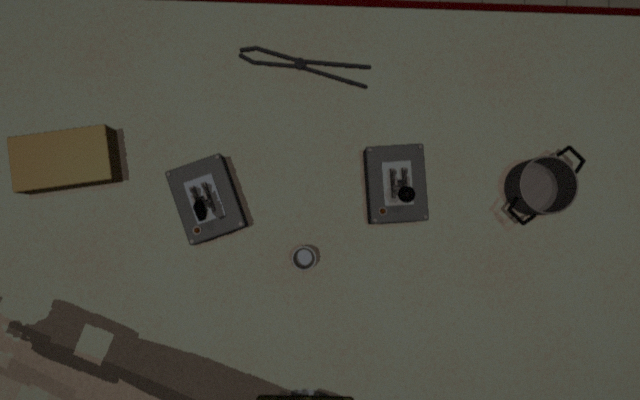

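View pics/wrist0.png

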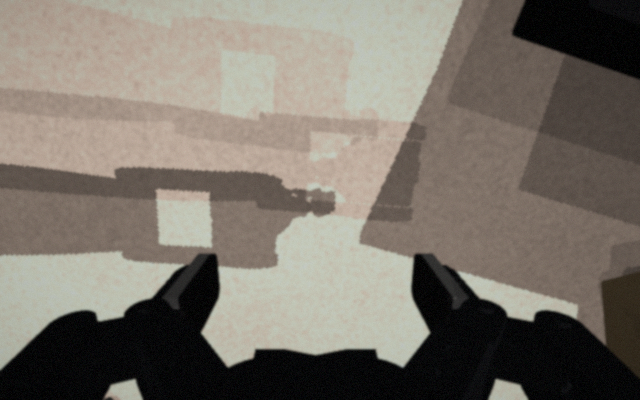

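The heater (flat grip) is the box at top-view (205,200) and scene (403,245). The fan (ball grip) is at top-view (397,185) and scene (232,225). I'll zoom in and measure.

```bash
cat > h.py <<'E'
import numpy as np, cv2
from rig import bot
def ray(n,px):
    c=bot.calibration(n); R,_=cv2.Rodrigues(np.array(c['rvec'])); t=np.array(c['tvec']).ravel()
    K=np.array(c['mtx']); d=R.T@np.linalg.inv(K)@np.array([px[0],px[1],1.]); return -R.T@t,d/np.linalg.norm(d)
def plane(n,px,z):
    o,d=ray(n,px); return o+d*(z-o[2])/d[2]
def tri(rs):
    A=np.zeros((3,3));b=np.zeros(3)
    for o,d in rs:
        P=np.eye(3)-np.outer(d,d);A+=P;b+=P@o
    X=np.linalg.solve(A,b);return X,[np.linalg.norm((np.eye(3)-np.outer(d,d))@(X-o)) for o,d in rs]
def proj(n,X):
    c=bot.calibration(n);p,_=cv2.projectPoints(np.array(X,float).reshape(-1,3),np.array(c['rvec']),np.array(c['tvec']),np.array(c['mtx']),None);return p.reshape(-1,2)
E
python3 - <<'E'
import cv2
im=cv2.imread('pics/top0.png'); a=cv2.resize(im[140:260,150:260],None,fx=5,fy=5,interpolation=cv2.INTER_CUBIC)
cv2.imwrite('pics/topz.png',cv2.convertScaleAbs(a,alpha=1.8))
im=cv2.imread('pics/scene0.png'); a=cv2.resize(im[185:295,355:455],None,fx=5,fy=5,interpolation=cv2.INTER_CUBIC)
cv2.imwrite('pics/scz.png',cv2.convertScaleAbs(a,alpha=1.8))
E
```

```text
(no output)
```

View pics/topz.png

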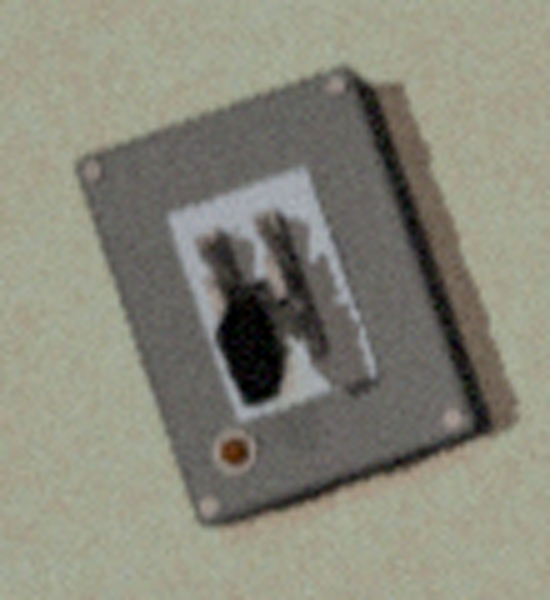

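View pics/scz.png

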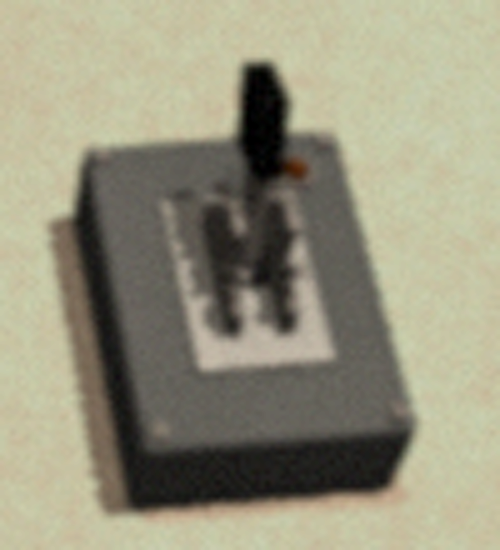

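In the top zoom the box's top corners are at (80,160), (345,70), (470,430) and (205,522), with the grip at about (250,345). In the scene zoom the corners are at (88,155), (330,140), (412,435) and (140,450), and the grip spans (243..288, 65..178).

```bash
python3 - <<'E'
from h import *
def fit(n,cs,off):
    P=np.array([plane(n,(c[0]/5+off[0],c[1]/5+off[1]),.06) for c in cs])[:,:2]
    c=P.mean(0); L=[np.linalg.norm(P[i]-P[(i+1)%4]) for i in range(4)]
    print(n,c,np.round(L,4)); 
    dx=((P[0]-P[3])+(P[1]-P[2])); dy=((P[0]-P[1])+(P[3]-P[2]))
    print('yaw', np.arctan2(dx[1],dx[0]), np.arctan2(dy[1],dy[0])-np.pi/2); return c
fit('top',[(80,160),(345,70),(470,430),(205,522)],(150,140))
# scene: near robot top-left.. order so that P0,P1 far
c=[(140,450),(412,435),(330,140),(88,155)]
P=np.array([plane('scene',(x/5+355,y/5+185),.06) for x,y in c]);print(np.round(P,4))
fit('scene',[c[1],c[0],c[3],c[2]],(355,185))
pts={}
for n,(x0,y0,x1,y1) in dict(top=(185,190,215,225),scene=(400,195,416,223)).items():
    im=cv2.imread(f'pics/{n}0.png')[y0:y1,x0:x1]
    m=(im.max(2)<22).astype(np.uint8); k,l,s,cc=cv2.connectedComponentsWithStats(m); 
    i=1+np.argmax(s[1:,4]); ce=cc[i]+[x0,y0]; pts[n]=ce; print(n,ce,s[i])
X,e=tri([ray(n,p) for n,p in pts.items()]); print('grip centre',X,e)
E
```

```text
top [0.50991602 0.21376912] [0.1133 0.1559 0.1129 0.156 ]
yaw 0.3666342655033788 0.36043548674329084
[[0.6085 0.1878 0.06  ]
 [0.5694 0.2981 0.06  ]
 [0.4248 0.2424 0.06  ]
 [0.4644 0.1358 0.06  ]]
scene [0.5167666  0.21602337] [0.1171 0.1533 0.1137 0.155 ]
yaw 0.3569398336387381 0.3480849572486777
top [199.80612245 208.50510204] [  9   7  12  23 196]
scene [407.14193548 210.07741935] [  3   4   9  23 155]
grip centre [0.48720807 0.20619552 0.14115269] [np.float64(0.00033452675510532124), np.float64(0.0003345267551053962)]
```

```bash
cat >> h.py <<'E'
from scipy.spatial.transform import Rotation as Ro
def tool():
    s=bot.get_state(); q=s['ee_rot']; return np.array(s['eef_pos']),Ro.from_quat([q[1],q[2],q[3],q[0]]),s
def shift(target,p=None,R=None):
    if p is None: p,R,_=tool()
    return R.inv().apply(np.array(target)-p)/.3
def turn(yaw,R):  # turn so that tool x = -box x
    x=R.apply([1,0,0]); a=np.arctan2(x[1],x[0]); d=(yaw+np.pi-a+np.pi)%(2*np.pi)-np.pi
    return -d/(2*np.pi)
PIV=np.array([.513,.2155,.068]); YAW=.36
def pt(ang,r,piv=None,yaw=None):
    piv=PIV if piv is None else piv; yaw=YAW if yaw is None else yaw
    s=np.sin(ang-.35)*r; return piv+np.array([np.cos(yaw)*s,np.sin(yaw)*s,np.cos(ang-.35)*r])
E
python3 - <<'E'
from h import *
p,R,s=tool(); g=pt(0,.084); print(g); t=g.copy(); t[2]=.25; print(np.round(shift(t),3), turn(YAW,R))
E
```

```text
[0.48604297 0.2053533  0.14690731]
[-1.345 -1.031 -0.064] -0.10516525716876848
```

Request:
jog_arm(series="1 -0.15 -0.11 -0.01 -0.02; 1 -0.3 -0.22 -0.03 -0.04; 1 -0.45 -0.33 -0.05 -0.06; 1 -0.6 -0.45 -0.06 -0.08; 1 -0.7 -0.55 -0.06 -0.1; 1 -0.8 -0.65 -0.06 -0.105; 1 -0.9 -0.75 -0.06 -0.105; 1 -1 -0.85 -0.06 -0.105", force=40)

```text
time_s: 1.15
eef_pos: [0.4039, 0.287, 0.2491]
ee_rot: [-0.0, -0.179, 0.984, -0.0]
wrist_force: [0.0, -0.1, -1.1]
finger_gap: 0.999
```

```bash
python3 - <<'E'
from h import *
p,R,s=tool(); t=pt(0,.084); t[2]=.25; print(s['time_s'],p,np.round(shift(t),3), turn(YAW,R))
E
```

```text
1.15 [0.40387273 0.28698634 0.24906787] [-0.161 -0.351 -0.003] -0.00014755700481351358
```

Request:
jog_arm(series="1 -0.04 -0.09 0 0; 1 -0.08 -0.18 0 0; 1 -0.12 -0.27 0 0; 1 -0.16 -0.35 0 0; 1 -0.16 -0.35 0 0; 1 -0.16 -0.35 0 0; 1 -0.16 -0.35 0 0; 1 -0.16 -0.35 0 0")

```text
time_s: 2.15
eef_pos: [0.4849, 0.2075, 0.2494]
ee_rot: [0.0, -0.179, 0.984, 0.0]
wrist_force: [-0.1, 0.9, -0.8]
finger_gap: 1.003
```

```bash
python3 - <<'E'
from h import *
p,R,s=tool(); im=bot.get_image('wrist')[:,:,::-1]; cv2.imwrite('pics/w1.png',im)
print(p,R.as_matrix().round(3))
E
```

```text
[0.4849365  0.20748455 0.24935958] [[-0.936 -0.352  0.   ]
 [-0.352  0.936  0.   ]
 [-0.     0.    -1.   ]]
```

View pics/w1.png

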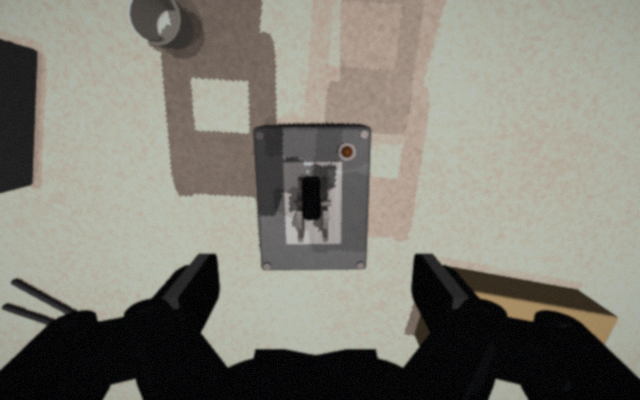

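The wrist view shows the box top with corners at (255,127), (370,126), (367,268) and (262,269). The flat grip is at (312,198), between the jaws and square to them.

```bash
python3 - <<'E'
from h import *
p,R,s=tool(); c=bot.calibration('wrist');T=np.array(c['tool_from_camera']);K=np.array(c['mtx'])
def wr(px):
    d=R.apply(T[:3,:3]@np.linalg.inv(K)@np.array([*px,1.])); return p+R.apply(T[:3,3]),d/np.linalg.norm(d)
def wp(px,z):
    o,d=wr(px);return o+d*(z-o[2])/d[2]
P=np.array([wp(q,.06) for q in [(255,127),(370,126),(367,268),(262,269)]]);print(P.round(4),P.mean(0))
print([np.linalg.norm(P[i]-P[(i+1)%4]).round(4) for i in range(4)])
d=P[3]+P[2]-P[0]-P[1];print('yaw',np.arctan2(d[1],d[0])); d=P[0]+P[3]-P[1]-P[2]; print(np.arctan2(d[0],-d[1]))
im=cv2.imread('pics/w1.png')[165:232,292:332]; m=(im.max(2)<14).astype(np.uint8);k,l,S,cc=cv2.connectedComponentsWithStats(m);i=1+np.argmax(S[1:,4]);ce=cc[i]+[292,165];print(ce,S[i]+[292,165,0,0,0])
g=pt(0,.081)
for z in(g[2],.165):print(wp(ce,z))
X,e=tri([wr(ce),ray('top',(199.8,208.5)),ray('scene',(407.14,210.08))]);print('tri',X,e,'model',g)
E
```

```text
[[0.4571 0.1338 0.06  ]
 [0.4159 0.2406 0.06  ]
 [0.5605 0.2992 0.06  ]
 [0.6033 0.1889 0.06  ]] [0.50922012 0.21565652 0.06      ]
[np.float64(0.1145), np.float64(0.1561), np.float64(0.1183), np.float64(0.1562)]
yaw 0.3727800160584737
0.3696857870334338
[310.92783505 197.37285223] [303 178  17  40 582]
[0.48380068 0.20419266 0.14408919]
[0.4783954  0.20242205 0.165     ]
tri [0.48611418 0.20581787 0.13932424] [np.float64(0.0015894383312104183), np.float64(0.0013114386789597522), np.float64(0.0008344500170186785)] model [0.48700573 0.20571568 0.14408919]
```

```bash
sed -i 's/^PIV=.*/PIV=np.array([.512,.2155,.068]); YAW=.365/' h.py; python3 - <<'E'
from h import *
p,R,s=tool(); t=pt(0,.085)-[0,0,.019]; print(t,np.round(shift(t),3), turn(YAW,R))
E
```

```text
[0.48477374 0.20509624 0.12884668] [ 0.004 -0.007  0.402] -0.0008111243933268546
```

Request:
jog_arm(series="1 0 0 0.08 0; 0.6 0 0 0.18 0; 0.2 0 -0.01 0.28 0; 0 0 -0.01 0.36 0; 0 0 -0.01 0.4 0; 0 0 -0.01 0.4 0; 0 0 -0.01 0.4 0; 0 0 -0.01 0.4 0")

```text
time_s: 3.2
eef_pos: [0.4873, 0.2044, 0.1307]
ee_rot: [0.001, -0.179, 0.984, 0.0]
wrist_force: [-1.3, 0.2, -0.2]
finger_gap: 0.498
```

```bash
python3 - <<'E'
from h import *
p,R,s=tool(); im=bot.get_image('wrist')[:,:,::-1]; cv2.imwrite('pics/w2.png',im)
print(p,s['wrist_force'])
E
```

```text
[0.48727988 0.20439365 0.13070454] [-1.28996067  0.22336031 -0.1630172 ]
```

View pics/w2.png

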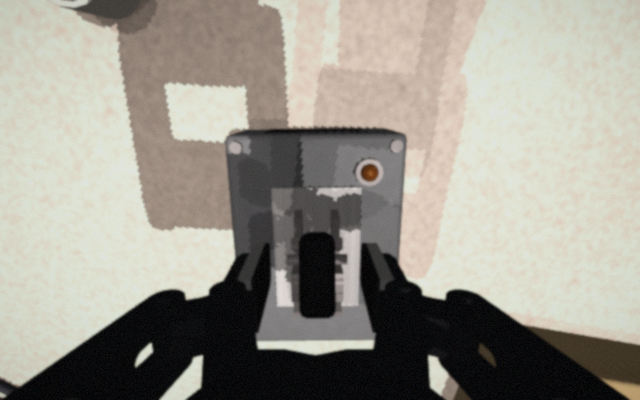

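The grip (column 317) is midway between the pads (columns 258 and 378), so I'll close the gripper.

Request:
jog_arm(series="-0.3 0.005 0 0 0; -0.6 0.005 0 0 0; -1 0.005 0 0 0; -1 0.005 0 0 0; -1 0.005 0 0 0; -1 0.005 0 0 0; -1 0.005 0 0 0; -1 0.005 0 0 0", force=40)

```text
time_s: 4.25
eef_pos: [0.485, 0.2039, 0.1296]
ee_rot: [-0.0, -0.179, 0.984, 0.0]
wrist_force: [-3.1, 3.4, 3.9]
finger_gap: 0.158
```

```bash
python3 - <<'E'
from h import *
p,R,s=tool(); print(p,s['wrist_force'],s['finger_gap'])
g=p+[0,0,.019]; v=g-PIV; c,sn=np.cos(YAW),np.sin(YAW); print('in box', v[0]*c+v[1]*sn, -v[0]*sn+v[1]*c, v[2])
u=pt(0,1,np.zeros(3)); print('pull 16mm', shift(p+u*.016,p,R))
E
```

```text
[0.48500418 0.20389586 0.12956794] [-3.10133704  3.41645712  3.87730483] 0.15767269988008553
in box -0.029359524228642315 -0.0012035608779654532 0.08056793506320026
pull 16mm [ 1.82826420e-02 -7.66444910e-05 -5.01017322e-02]
```

Request:
jog_arm(series="-1 0.003 0 -0.01 0; -1 0.007 0 -0.02 0; -1 0.011 0 -0.03 0; -1 0.015 0 -0.04 0; -1 0.018 0 -0.05 0; -1 0.018 0 -0.05 0; -1 0.018 0 -0.05 0; -1 0.018 0 -0.05 0")

```text
time_s: 5.25
eef_pos: [0.4802, 0.202, 0.1432]
ee_rot: [0.001, -0.178, 0.984, 0.0]
wrist_force: [1.6, 4.9, -3.6]
finger_gap: 0.156
```

```bash
python3 - <<'E'
from h import *
p,R,s=tool(); print(p,s['wrist_force'],s['finger_gap']); im=bot.get_image('wrist')[:,:,::-1]; cv2.imwrite('pics/w3.png',im)
im=bot.get_image('scene')[:,:,::-1]; cv2.imwrite('pics/s3.png',cv2.convertScaleAbs(cv2.resize(im[160:300,340:480],None,fx=4,fy=4),alpha=1.8))
E
```

```text
[0.48017884 0.20196684 0.14318013] [ 1.56628983  4.92432508 -3.60277911] 0.15567759737941125
```

View pics/w3.png

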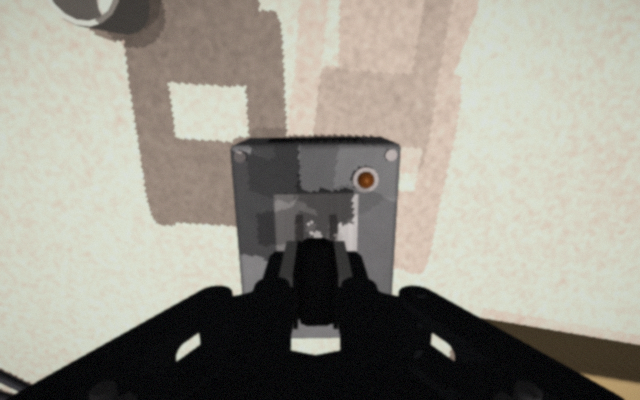

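View pics/s3.png

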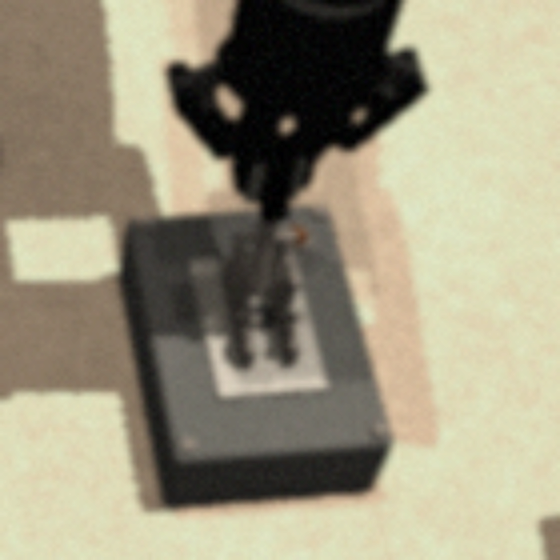

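The pull reads 14.5 mm with the grip still held, which is past the 10 mm clearance. Next is the arc, in two halves.

Request:
jog_arm(series="-1 0 0 -0.005 0; -1 -0.015 0 -0.01 0; -1 -0.03 0 -0.014 0; -1 -0.048 0 -0.017 0; -1 -0.065 0 -0.02 0; -1 -0.082 0 -0.022 0; -1 -0.1 0 -0.024 0; -1 -0.116 0 -0.024 0")

```text
time_s: 6.35
eef_pos: [0.5094, 0.2131, 0.1482]
ee_rot: [-0.005, -0.179, 0.984, -0.001]
wrist_force: [-6.1, 2.5, -4.4]
finger_gap: 0.163
```

```bash
python3 - <<'E'
from h import *
p,R,s=tool(); print(p,s['wrist_force'],s['finger_gap'])
g=p+[0,0,.019]; v=g-PIV; c,sn=np.cos(YAW),np.sin(YAW); print('in box', v[0]*c+v[1]*sn, -v[0]*sn+v[1]*c, v[2])
im=bot.get_image('wrist')[:,:,::-1]; cv2.imwrite('pics/w4.png',im)
im=bot.get_image('scene')[:,:,::-1]; cv2.imwrite('pics/s4.png',cv2.convertScaleAbs(cv2.resize(im[160:300,340:480],None,fx=4,fy=4),alpha=1.8))
E
```

```text
[0.5094332  0.21308358 0.14823464] [-6.08023507  2.54063746 -4.43796945] 0.16296277436256126
in box -0.0032602458823932654 -0.0013410231150728204 0.09923463636722091
```

View pics/s4.png

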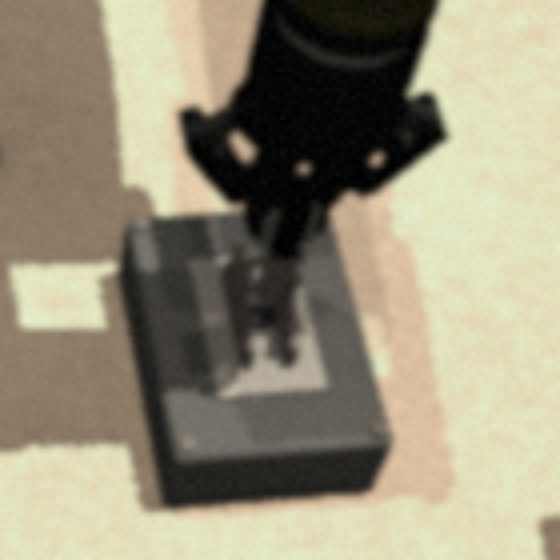

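View pics/w4.png

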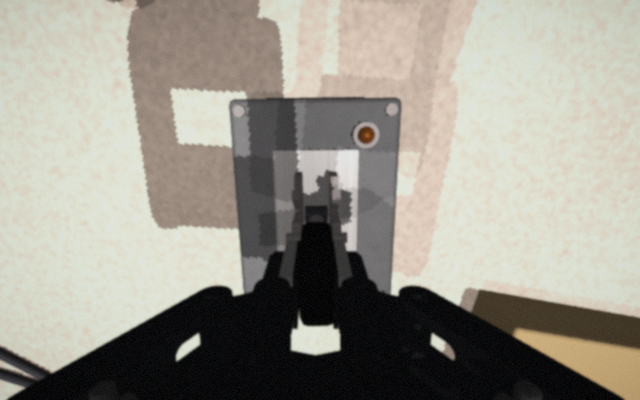

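Request:
jog_arm(series="-1 -0.017 0 0 0; -1 -0.034 0 0.002 0; -1 -0.051 0 0.004 0; -1 -0.068 0 0.007 0; -1 -0.1 0 0.015 0; -1 -0.124 0 0.023 0; -1 -0.133 0 0.027 0; -1 -0.133 0 0.027 0")

```text
time_s: 7.45
eef_pos: [0.5471, 0.2273, 0.1405]
ee_rot: [-0.005, -0.178, 0.984, -0.0]
wrist_force: [-6.2, 4.0, -3.1]
finger_gap: 0.158
```

```bash
python3 - <<'E'
from h import *
p,R,s=tool(); print(p,s['wrist_force'],s['finger_gap'])
g=p+[0,0,.019]; v=g-PIV; c,sn=np.cos(YAW),np.sin(YAW); a=v[0]*c+v[1]*sn; print('in box', a, -v[0]*sn+v[1]*c, v[2], np.arctan2(a,v[2])+.35,np.hypot(a,v[2]))
im=bot.get_image('wrist')[:,:,::-1]; cv2.imwrite('pics/w5.png',im)
im=bot.get_image('scene')[:,:,::-1]; cv2.imwrite('pics/s5.png',cv2.convertScaleAbs(cv2.resize(im[160:300,340:480],None,fx=4,fy=4),alpha=1.8))
E
```

```text
[0.54709199 0.22732776 0.14047043] [-6.24042872  3.97734631 -3.12386069] 0.15826907993675507
in box 0.03700217162832911 -0.0014774672038321002 0.0914704262052462 0.734402057996351 0.09867116891666844
```

View pics/s5.png

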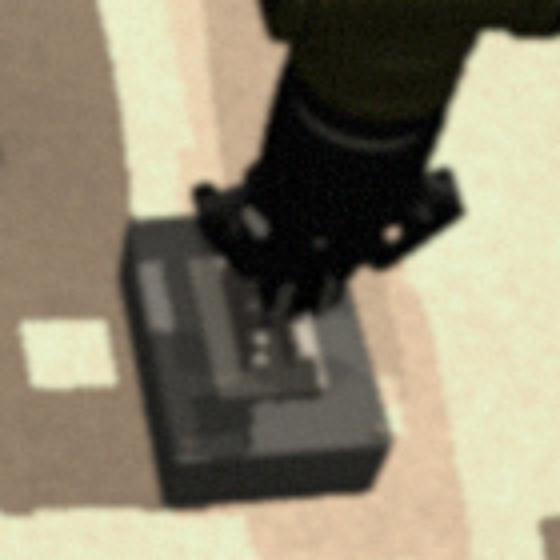

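View pics/w5.png

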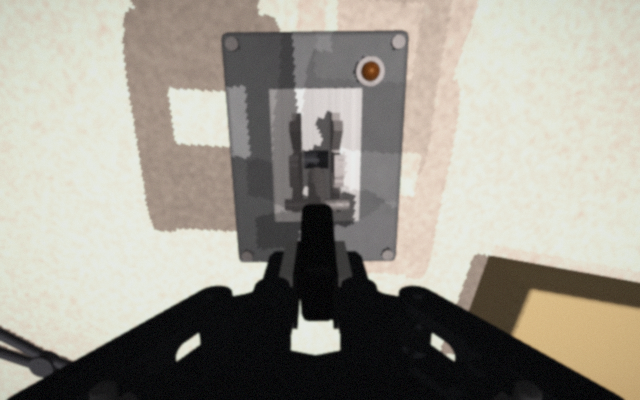

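The wrist view shows the stem leaning to the far side, with the cross-pin at (318,203) beyond the pivot at (315,158). The angle is about 0.73. Next I lower it into the notch.

Request:
jog_arm(series="-1 0.006 0 0.008 0; -1 0.01 0 0.016 0; -1 0.014 0 0.024 0; -1 0.017 0 0.032 0; -1 0.02 0 0.04 0; -1 0.022 0 0.047 0; -1 0.022 0 0.047 0; -1 0.022 0 0.047 0")

```text
time_s: 8.55
eef_pos: [0.5431, 0.2258, 0.1298]
ee_rot: [-0.001, -0.178, 0.984, 0.0]
wrist_force: [-4.4, 3.9, 3.9]
finger_gap: 0.162
```

```bash
python3 - <<'E'
from h import *
p,R,s=tool(); print(p,s['wrist_force'],s['finger_gap'])
g=p+[0,0,.019]; v=g-PIV; c,sn=np.cos(YAW),np.sin(YAW); a=v[0]*c+v[1]*sn; print('in box', a, -v[0]*sn+v[1]*c, v[2], np.arctan2(a,v[2])+.35,np.hypot(a,v[2]))
E
```

```text
[0.54310669 0.22584676 0.12976143] [-4.35975511  3.90465597  3.8946349 ] 0.16153133998147454
in box 0.032750769203367974 -0.0014383555583975145 0.08076142757388291 0.7352601227310651 0.08714941805418905
```

Request:
jog_arm(series="-0.8 0.003 0 0.002 0; -0.6 0.003 0 0.002 0; -0.3 0.003 0 0.002 0; 0 0.003 0 0.002 0; 0.2 0.003 0 0.002 0; 0.3 0.003 0 0.002 0; 0.3 0.003 0 0.002 0; 0.3 0.003 0 0.002 0")

```text
time_s: 9.55
eef_pos: [0.5429, 0.2253, 0.1287]
ee_rot: [0.0, -0.179, 0.984, -0.0]
wrist_force: [0.7, 1.3, 0.9]
finger_gap: 0.654
```

```bash
python3 - <<'E'
from h import *
p,R,s=tool(); print(p,s['wrist_force'],s['finger_gap'])
im=bot.get_image('wrist')[:,:,::-1]; cv2.imwrite('pics/w6.png',im)
E
```

```text
[0.54291652 0.22526353 0.12873637] [0.6606765  1.26532309 0.8656896 ] 0.6536141955063921
```

View pics/w6.png

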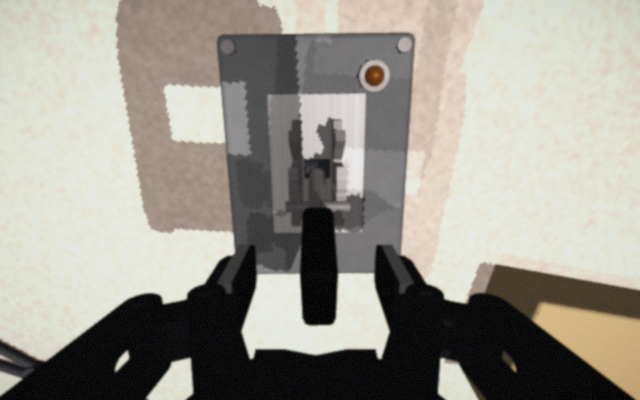

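The grip (column 318) is free of both pads and still leans to the far side. I'll rise and back away towards the robot for a clear view.

Request:
jog_arm(series="0.3 0 0 -0.1 0; 0.3 0 0 -0.2 0; 0.3 0 0 -0.35 0; 0.3 0 0 -0.5 0; 0.3 0.15 0.15 -0.5 0; 0.3 0.3 0.3 -0.5 0; 0.3 0.4 0.45 -0.5 0; 0.3 0.4 0.6 -0.5 0")

```text
time_s: 10.6
eef_pos: [0.3653, 0.3522, 0.2793]
ee_rot: [0.001, -0.179, 0.984, 0.0]
wrist_force: [0.9, 1.2, 0.7]
finger_gap: 0.649
```

```bash
python3 - <<'E'
from h import *
p,R,s=tool(); print(s['time_s'],p,s['wrist_force'])
for n in('top','scene'):
    im=bot.get_image(n)[:,:,::-1]; cv2.imwrite(f'pics/{n}7.png',im)
a=cv2.imread('pics/top7.png')[140:260,150:260];b=cv2.imread('pics/scene7.png')[185:295,355:455]
f=lambda x:cv2.convertScaleAbs(cv2.resize(x,(400,400),interpolation=cv2.INTER_CUBIC),alpha=1.8)
cv2.imwrite('pics/z7.png',np.hstack([f(a),f(b)]))
for n,X in (('top',pt(.7,.081)),('scene',pt(.7,.081))): print(n,proj(n,X))
o0=cv2.imread('pics/top0.png');o1=cv2.imread('pics/top7.png')
for n,(x0,y0,x1,y1) in dict(top=(365,145,428,223),scene=(205,170,262,255)).items():
    r=[]
    for k in '07':
        im=cv2.imread(f'pics/{n}{k}.png')[y0:y1,x0:x1];m=(im.max(2)<22).astype(np.uint8);kk,l,S,cc=cv2.connectedComponentsWithStats(m);i=1+np.argmax(S[1:,4]);r.append((cc[i]+[x0,y0],S[i,4]))
    print('fan',n,r)
E
```

```text
10.6 [0.36525707 0.35223182 0.2793054 ] [0.94120539 1.21350893 0.71085712]
top [[189.95749841 181.08031571]]
scene [[412.56750301 230.61217643]]
fan top [(array([406.00497512, 193.52736318]), np.int32(201)), (array([406.075, 193.64 ]), np.int32(200))]
fan scene [(array([231.97767857, 246.22098214]), np.int32(448)), (array([231.53080569, 246.38151659]), np.int32(422))]
```

View pics/z7.png

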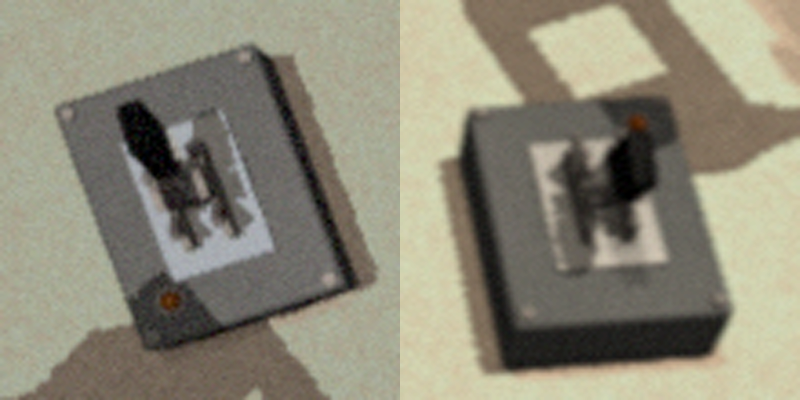

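View pics/scene7.png

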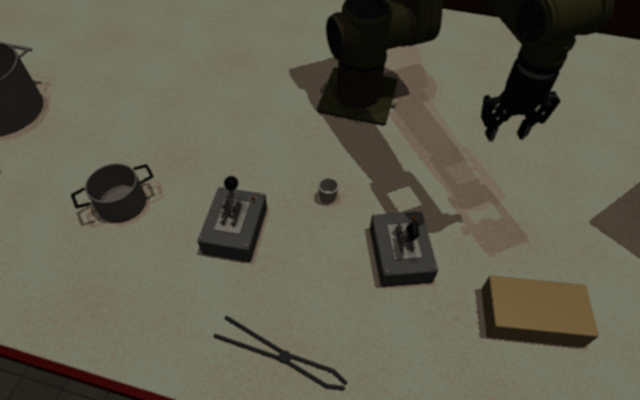

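The grip is at top (190.4,181.4) and scene (413,230.4). The model for locked-on predicts (190.0,181.1) and (412.6,230.6). One numeric check of the residual pull before I hand in.

```bash
python3 - <<'E'
from h import *
pts={}
for n,(x0,y0,x1,y1) in dict(top=(178,165,203,196),scene=(402,215,424,242)).items():
    im=cv2.imread(f'pics/{n}7.png')[y0:y1,x0:x1];m=(im.max(2)<22).astype(np.uint8);k,l,S,cc=cv2.connectedComponentsWithStats(m);i=1+np.argmax(S[1:,4]);pts[n]=cc[i]+[x0,y0];print(n,pts[n],S[i])
X,e=tri([ray(n,p) for n,p in pts.items()]);c,sn=np.cos(YAW),np.sin(YAW)
for X in (X,np.array([.48720807,.20619552,.14115269])):
    v=X-PIV;a=v[0]*c+v[1]*sn;print(X,'angle',np.arctan2(a,v[2])+.35,'r',np.hypot(a,v[2]),e)
E
```

```text
top [190.25120773 181.99516908] [  5   6  17  23 207]
scene [412.08510638 231.31382979] [  4   6  13  21 188]
[0.53671709 0.22542407 0.13970477] angle 0.7056114462187588 r 0.07649049102762108 [np.float64(0.00042646688229089916), np.float64(0.00042646688229085736)]
[0.48720807 0.20619552 0.14115269] angle 0.0026909080438350386 r 0.0777978422244997 [np.float64(0.00042646688229089916), np.float64(0.00042646688229085736)]
```

The angle is 0.706, and the grip's radius is 1.3 mm less than when it was locked at the start, so the bat is fully in its notch. The fan is unchanged.

```bash
python3 -c "
from rig import bot
print(bot.close_job())"
```

```text
the job is handed in; nothing more can be done
None
```

The heater is switched on, and I handed the job in at about 10.7 s of the 32 s allowed. I gripped the flat grip with the tool pointing down and pulled it about 14.5 mm out along the bat. I then swung it over to the far side, lowered it into the far notch, released it and backed away.

**Heater:** With the arm clear, two camera views put the bat at 0.706 rad. Its grip sits 76.5 mm from the pivot, against 77.8 mm by the same method when it was locked at the start, so it is down in the notch. That 1.3 mm difference is within the calibration accuracy. Both figures are about 3–4 mm below the nominal 81 mm, a bias of my dark-pixel centroids, so I relied on the comparison rather than the absolute value.

**Fan:** Its ball moved less than 0.2 px in the top view, so the toggle was not disturbed. In the scene view my mask caught the dark side of the fan's box rather than the ball, so that number says little. The picture itself shows the fan's bat still at the near side.

**Forces:** The largest wrist force component in my readings was about 6 N. The fingers were free of the grip before the arm retreated.

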